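# Index the cutter four clicks and lock it

### The job

On the small cutter-indexing fixture, push the upright finger lug of the dial round clockwise (seen from above) with a fingertip by exactly four clicks, never further and never backwards. Then push the lock bolt at the side of the fixture fully home with a fingertip. Only push: do not pinch the lug, and leave the loose things round the fixture where they are.

Things in the scene. Friction and masses are not known exactly. Their poses are not given: they have to be found in the camera images.
- indexer: Fixed fixture, grey cast base 16 mm thick: round foot, 160 mm diameter, with an arm to its own -x (114 mm from the axis; spring roller, 44 mm high) and one to its -y (lock bolt between two cheeks 39 mm high that end 114 mm from the axis). Origin: on the dial's upright axis, at bench level.
- dial_top (a point): Point on the dial's axis in the plane of its top face (z = 36 mm). The dial is an aluminium star wheel of 134 mm diameter with twelve lobes; on it lies a grey cutter disc, 73 mm diameter, top at z = 46 mm, with a clamping nut in the middle (54 mm high).
- dial (a joint): Angle of the dial in rad, 0 at the start, growing clockwise seen from above. It rests in a click every 30 degrees (0.524 rad): the roller must be forced over a lobe 15 degrees past each rest, after which the dial jumps forward by itself into the next rest and stays. About 7 N at the lug turns it.
- lug_top (a point): Centre of the top of the finger lug, the only upright post near the dial's rim: dark steel, 16 mm radially, 14 mm thick along its path, from z = 36 to 72 mm, 46 mm from the axis; turns with the dial. At the start it lies 150 degrees counter-clockwise of the indexer's +x. Push on its counter-clockwise face.
- lug_back: The counter-clockwise half of the lug (the half to push on): 7 mm thick, origin at its foot; its x axis points outward, y counter-clockwise.
- lug_front: The clockwise half of the lug, 7 mm thick, origin at its foot. Force from the fingers on both halves at once counts as pinching.
- bolt (a joint): Travel of the lock bolt in m: from 0 to 3 mm at the start (drawn back), 0.018 fully home. It slides along the indexer's +y toward the dial's axis, stays where it is left, takes about 3 N, and its round nose enters the gap between two lobes only when the dial rests in a click.
- bolt_end (a point): Centre of the outer end face of the lock bolt, a plain steel bar 30 mm wide and 24 mm high (z = 18 to 42 mm), facing the indexer's -y; 134 mm from the axis when fully drawn back, 116 mm when home (then 2 mm proud of the cheeks' ends).
- hex_standoff: Loose bystander: brass hexagonal stand-off, 27 mm wide, 40 mm high; origin under its centre.
- thumb_screw_1: Loose bystander: thumb screw standing on its 30 mm head, 29 mm high; origin under its centre.
- spindle_nut: Loose bystander: dark hexagon nut, 40 mm wide, 18 mm high; origin under its centre.
- knurled_ring: Loose bystander: steel ring, 74 mm diameter, 20 mm high; origin under its centre.
- marker: Loose bystander: yellow marker pen, 140 mm long, 19 mm high, lying; origin under its centre.

How it is judged:
By the outcome, as a careful person would: the job done as asked, in the order asked, and still so for the second after the job is handed in, with the robot touching nothing.
It also fails if it takes over 67 s, if anything falls off the work surface, if the arm or the gripper's body presses on something with over 40 N, if the wrist force passes 120 N, or if a joint passes its speed limit or range.

### The arm

A 6-joint arm with a two-finger parallel gripper is mounted at the origin on a cart in front of the work surface, level with it; the furniture and walls round the work are solid. World frame = base frame: x ahead of the robot, y to its left, z up, the work surface at z = 0. Lengths are in mm, angles in degrees, forces in N, time in s.
With the tool pointing down it reaches from about 350 to 850 mm from the base axis. Payload 8.1 kg.
Tool frame: the origin (TCP) lies midway between the tips of the shut fingers; the grasp point (between the pads) lies 19 mm behind it (r.grasp_offset is the distance from the TCP to the grasp point, in mm); z points along the fingers, x is the direction in which the jaws open and shut, and the axes are right-handed (so a half turn about z gives the same grasp; the last joint's range is limited). The gripper opens to 85 mm and grips with 20 to 120 N. Pads are 22 mm wide; open, the fingers measure 114 mm over their backs; the gripper's body (76 mm by 85 mm) begins 54 mm behind the grasp point. The pads swing forward as they close: fully open they stand 13 mm farther back than shut.
Start: joints at [-74.679, 7.471, 85.268, -0, 87.261, -4.893], TCP at [207.336, -563.043, 231.292] pointing down, gripper open.
Joint ranges: [-169.43, 169.43], [-51.17, 129.36], [1.28, 143.12], [-76.62, 256.62], [0, 156.53], [-152.29, 152.29]. Speed limits (degrees/s): [136.94, 136.94, 159.86, 180, 180, 180].

### API

Orientations are given as [roll, pitch, yaw] about the fixed x, y, z axes, in that order (R = Rz(yaw) Ry(pitch) Rx(roll)).
In Python, from bench import r, optics, hand_in gives the robot as it stands.
- The arm moves only by the shell command python3 -m pendant 'ROWS' [FORCE]. ROWS is JSON, a list of rows, each a list of 5 numbers: the opening, from 0 (shut) to 1 (fully open), then the shift along the tool's x, y, z in mm, then the turn about the tool's z in degrees. A call has 1 to 10 rows; each row shifts and turns the commanded pose from where the row before left it, along the tool's axes as they then stand; what a row does not reach is not made up. A row lasts 1/10 s, in which the tool goes at most 50 mm and 8.59 degrees, less where a joint would pass 70% of its speed; a pose out of reach is approached as far as the arm can. A call with a gripper value outside its range is refused whole. The fingers move at their own pace and stop on an object; FORCE is the grip in N (left out, the last holds). Time passes only in rows, so rows that do not move let the fingers close. It gives the time, the measured TCP pose, the force and the opening at its end, in the units of the state.
- r.sense(): the state, without advancing time (a new reading comes with each control period).
- optics.snapshot(name): name is "scene" or "top" or "wrist"; returns (picture, depth): 420x560x3 uint8, blue, green, red; 420x560 float32, mm along the optical axis (not along the pixel's ray), 0 where there is no reading.
- optics.camera_params(name): a dict with "camera_matrix" (3x3 intrinsics, pixels), "eye" and "orientation" of the camera in the world. Camera axes: x right, y down, z forward; pixel columns grow to the right and rows downward; lengths in mm; the calibration is good to about 2 mm. A picture is of the moment at which its call begins: read the wrist's pose just before it. camera_params takes no time and is no camera call; for the wrist camera it gives the pose at the moment of the call.
- hand_in(): hands the job in, once; it reports no verdict.
Trained networks look in the newest picture that a camera, given by its name, has taken for a name from the list of things; names that differ only in an ending like _2 or _b are one class to them, and where a whole thing is asked for, a point or a joint stands for the part that bears it (a point fixed in the world has none). Each returns a list of dicts, best first, with "score" (0 to 1); they miss things now and then, are a little off and sometimes report something else, mostly with a low value. They report only what shows in the picture. A call takes as long as a camera call.
- optics.search_frame(camera, query): "at" ([x, y, z] in mm, in world coordinates, good to about 4 mm: the middle of the surface that is visible of it).
The state is a dict: "time": time; "joint_pos": joint angles; "qd": joint speeds; "joint_efforts": joint torques, N m; "tool_pos": TCP position; "tcp_rot": TCP orientation; "ft_force": force on the tool from outside, world axes, zero at the start; "wrist_torque": the same for the moment, N m; "finger_gap": finger opening in mm.
Only numpy, scipy, OpenCV 4.12 (cv2) and the standard library are available. Lean on these libraries where they do the work, as an engineer would, in place of code of your own. Each camera call takes 0.05 s, during which the arm holds its last target. There are 200 camera calls.

## Working session

There is one attempt and no reset: what is moved stays moved. The work goes in short steps, Python scripts to look and compute and a shell command to move; the robot and the scene stay as the last step left them, time stands still between calls to the robot, and variables do not carry over. Pictures are saved under pics/ and viewed, about 8 in all and at most 12, crops included, and the job is handed in when it is done.

```bash
mkdir -p pics; python3 - <<'E'
from bench import r,optics
import cv2
s=r.sense();print(s)
for n in("top","scene"):
    p,d=optics.snapshot(n);cv2.imwrite(f"pics/{n}0.png",p)
    c=optics.camera_params(n);print(n,c)
    for q in("indexer","dial_top","lug_top","bolt_end","hex_standoff","thumb_screw_1","spindle_nut","knurled_ring","marker"):
        print(q,[(round(h["score"],2),[round(v) for v in h["at"]]) for h in optics.search_frame(n,q)[:2]])
E
```

```text
{'time': 0.0, 'joint_pos': array([-7.46785399e+01,  7.51535715e+00,  8.53307986e+01, -6.24549549e-04,
        8.72613108e+01, -4.89341311e+00]), 'qd': array([-0.01083568, -0.01026628,  0.08993948,  0.1082245 ,  0.01963007,
       -0.00565275]), 'joint_efforts': array([ 3.26122363e-04, -5.69402933e+01, -5.00547624e+01, -1.97298050e-04,
        1.45542371e-02, -2.73628348e-05]), 'tool_pos': array([ 207.19030917, -562.49482892,  230.22727564]), 'tcp_rot': array([-1.79991454e+02,  1.07128093e-01, -6.97850884e+01]), 'ft_force': array([ 1.02861215, -0.03670901,  0.75676491]), 'wrist_torque': array([-0.00027255,  0.00827659,  0.06916583]), 'finger_gap': 85.52957656285479}
top {'camera_matrix': array([[502.76046924,   0.        , 276.95429808],
       [  0.        , 502.76046924, 204.00526502],
       [  0.        ,   0.        ,   1.        ]]), 'eye': array([ 473.67442466, -107.05722223,  906.50630758]), 'orientation': array([-176.16069064,   -0.67094794,  -88.37178437])}
indexer [(0.83, [528, -187, 38])]
dial_top [(0.93, [544, -191, 38])]
lug_top [(0.85, [543, -184, 32])]
bolt_end [(0.79,
[... 240 characters left out ...]
, -145, 13])]
scene {'camera_matrix': array([[514.25236541,   0.        , 273.87259961],
       [  0.        , 514.25236541, 208.14651933],
       [  0.        ,   0.        ,   1.        ]]), 'eye': array([  -8.3874988 , -483.23885231,  586.77686712]), 'orientation': array([-126.47241494,    0.78797787,  -57.02446872])}
indexer [(0.64, [500, -204, 34])]
dial_top [(0.81, [525, -197, 36]), (0.45, [411, -249, 13])]
lug_top [(0.84, [525, -196, 42]), (0.74, [550, -320, 10])]
bolt_end [(0.83, [483, -289, 39])]
hex_standoff [(0.66, [612, -109, 30])]
thumb_screw_1 []
spindle_nut [(0.63, [409, -248, 14])]
knurled_ring [(0.85, [624, -282, 20]), (0.2, [553, -321, 10])]
marker [(0.56, [676, -161, 10])]
```

View pics/top0.png

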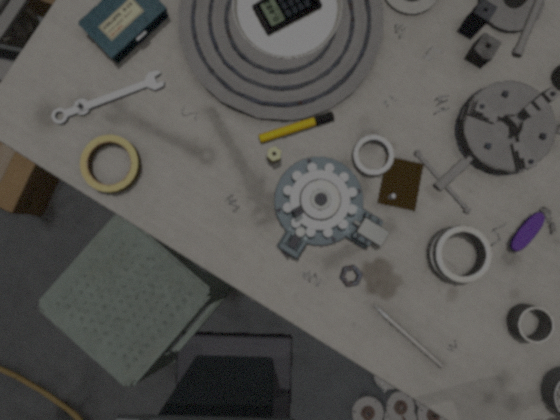

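View pics/scene0.png

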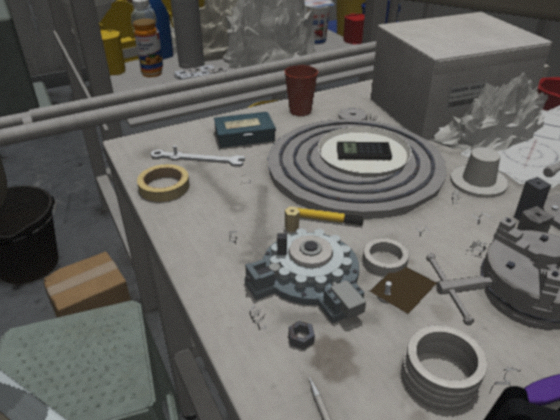

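```bash
cat > h.py <<'E'
import numpy as np,cv2
from scipy.spatial.transform import Rotation as R
from bench import r,optics
def cloud(n,name=None):
    c=optics.camera_params(n);p,d=optics.snapshot(n)
    if name: cv2.imwrite(f"pics/{name}.png",p)
    K=c["camera_matrix"];v,u=np.mgrid[:420,:560]
    P=np.stack([(u-K[0,2])/K[0,0]*d,(v-K[1,2])/K[1,1]*d,d],-1)
    W=P@R.from_euler("xyz",c["orientation"],degrees=True).as_matrix().T+c["eye"]
    W[d==0]=np.nan
    return p,W
E
python3 - <<'E'
from h import *
p,W=cloud("top")
z=W[...,2]
print("bench z",np.nanmedian(W[270:300,250:300,2]))
box=np.zeros(z.shape,bool);box[140:275,255:400]=1
for n,a,b in(("disc46",43,49),("nut",51,57),("lug",60,80),("dial",33,40),("all15",12,80)):
    m=box&(z>a)&(z<b);q=W[m];print(n,m.sum(),np.nanmean(q,0).round(1),np.nanmin(q,0).round(),np.nanmax(q,0).round())
# colour heightmap + enlarged picture side by side
hm=cv2.applyColorMap(np.uint8(np.clip(np.nan_to_num(z)*3,0,255)),cv2.COLORMAP_JET)
o=np.hstack([cv2.resize(x[150:270,260:400],None,fx=2.85,fy=2.85*1.5,interpolation=cv2.INTER_CUBIC) if 0 else cv2.resize(x[150:270,260:400],(399,342),interpolation=cv2.INTER_CUBIC) for x in(cv2.convertScaleAbs(p,alpha=1.6),hm)])
cv2.imwrite("pics/c1.png",o)
E
```

```text
bench z -1.425138910890837
disc46 957 [ 536.8 -188.3   45.2] [ 442. -304.   43.] [ 576. -121.   49.]
nut 120 [ 541.  -187.7   53. ] [ 513. -204.   51.] [ 553. -141.   56.]
lug 79 [ 518.9 -148.9   70. ] [ 511. -157.   64.] [ 528. -141.   74.]
dial 2649 [ 531.6 -196.1   35.7] [ 440. -309.   33.] [632. -94.  40.]
all15 8294 [ 536.  -200.6   30.1] [ 411. -321.   12.] [654. -82.  74.]
```

View pics/c1.png

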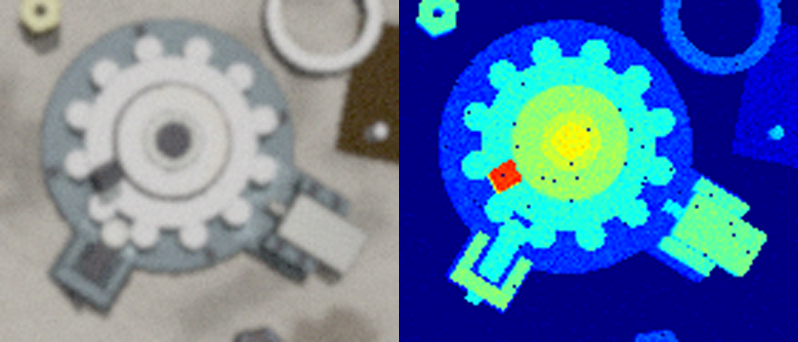

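```bash
python3 - <<'E'
from h import *
from scipy.ndimage import label
Ws=[cloud("top")[1] for _ in range(4)]
W=np.nanmedian(Ws,0);z=W[...,2]
box=np.zeros(z.shape,bool);box[140:275,255:400]=1
c=np.array([543,-188.])
for i in range(5):
    m=box&(z>42)&(z<57)&(np.hypot(W[...,0]-c[0],W[...,1]-c[1])<42)
    (x,y),rad=cv2.minEnclosingCircle(W[m][:,:2].astype(np.float32)); c=W[m][:,:2].mean(0)
print("disc c",c,"enc",x,y,rad)
m=box&(z>12)&(z<70); f=box&(z>8)&(z<20)
lug=W[box&(z>64)][:,:2];lc=np.median(lug,0);d=lc-c
print("lug",lc,np.hypot(*d),np.degrees(np.arctan2(d[1],d[0])), "box",cv2.minAreaRect(lug.astype(np.float32)))
# bolt: z 38.5..46, farther than 85 from axis
q=W[box&(z>30)&(z<50)&(np.hypot(W[...,0]-c[0],W[...,1]-c[1])>80)];v=q[:,:2]-c
a=np.degrees(np.arctan2(v[:,1],v[:,0]));
for lo,hi in((-140,-90),(-180,-140),(140,180)):
    k=(a>lo)&(a<hi);print(lo,k.sum(),q[k].mean(0) if k.any() else 0, cv2.minAreaRect(q[k][:,:2].astype(np.float32)) if k.sum()>4 else 0)
th=np.degrees(np.arctan2(d[1],d[0]))-150
for t in (th,):
    R2=lambda t:np.array([[np.cos(t),-np.sin(t)],[np.sin(t),np.cos(t)]])
    L=(W[...,:2]-c)@R2(np.radians(t))
    b=box&(z>39.5)&(z<47)&(L[...,1]<-85)&(abs(L[...,0])<40);print("bolt local",t,L[b].mean(0),L[b].min(0),L[b].max(0),z[b].mean())
    b=box&(z>30)&(L[...,0]<-80)&(abs(L[...,1])<40);print("roller local",L[b].mean(0),L[b].min(0),L[b].max(0))
E
```

```text
disc c [ 541.69030441 -188.50270398] enc 539.8157348632812 -186.24241638183594 38.01768493652344
lug [ 519.16987393 -148.95508826] 45.51025926059024 119.65939412820372 box ((518.9548950195312, -148.8910369873047), (14.015775680541992, 15.6956148147583), 29.012615203857422)
-140 748 [ 489.92008415 -278.00133309   39.44304873] ((488.9697570800781, -280.53125), (52.0260009765625, 49.9683837890625), 60.305904388427734)
-180 0 0 0
140 300 [ 458.14379985 -142.11383106   39.04081219] ((458.5427551269531, -140.94882202148438), (37.20474624633789, 34.81336975097656), 60.67855453491211)
bolt local -30.340605871796285 [   0.83539517 -107.91092989] [ -21.30480214 -131.94610437] [ 23.47667769 -85.03525655] 40.7526927918663
roller local [-95.39078644  -0.58927667] [-113.22819598  -19.60596129] [-80.06798943  18.23612436]
```

```bash
python3 -m pendant '[[0,-25,-37,0,0],[0,-25,-37,0,0],[0,-25,-37,0,0],[0,-25,-37,0,0],[0,-25,-37,0,0],[0,-25,-37,0,0],[0,-25,-37,0,0],[0,-25,-37,0,0],[0,-25,-37,0,0],[0,-25,-37,0,0]]' 30
python3 -m pendant '[[0,-26,-36,0,0],[0,0,0,0,-8.5],[0,0,0,0,-8.5],[0,0,0,0,-8.5],[0,0,0,0,-8.5],[0,0,0,0,-8.5],[0,0,0,0,-8.5],[0,0,0,0,-8.5],[0,0,0,0,-8.5],[0,0,0,0,-8.5]]'
python3 -m pendant '[[0,0,0,0,-8.5],[0,0,0,0,-8.5],[0,0,0,0,-6],[0,0,0,30,0],[0,0,0,30,0],[0,0,0,0,0],[0,0,0,0,0]]'
```

```text
time: 2.25
tool_pos: [469.0, -199.0, 231.6]
tcp_rot: [-180.0, -0.0, -69.8]
ft_force: [0.7, -0.2, 0.7]
finger_gap: -0.1
time: 3.25
tool_pos: [493.0, -163.8, 231.4]
tcp_rot: [180.0, -0.0, 7.1]
ft_force: [-0.2, 0.5, -0.2]
finger_gap: -0.1
time: 3.95
tool_pos: [492.6, -163.6, 171.4]
tcp_rot: [-179.9, 0.0, 29.7]
ft_force: [-0.2, -0.0, 1.1]
finger_gap: -0.3
```

```bash
python3 -m pendant '[[0,0,0,30,0],[0,0,0,30,0],[0,0,0,20,0],[0,0,0,10,0],[0,0,0,10,0],[0,0,0,10,0],[0,0,0,8,0],[0,0,0,0,0],[0,0,0,0,0]]'
python3 - <<'E'
from h import *
p,W=cloud("scene");cv2.imwrite("pics/s1.png",cv2.resize(p[170:340,190:420],(690,510),interpolation=cv2.INTER_CUBIC))
E
```

```text
time: 4.85
tool_pos: [493.1, -163.8, 53.6]
tcp_rot: [180.0, -0.0, 29.7]
ft_force: [0.0, 0.1, 0.3]
finger_gap: -0.2
```

View pics/s1.png

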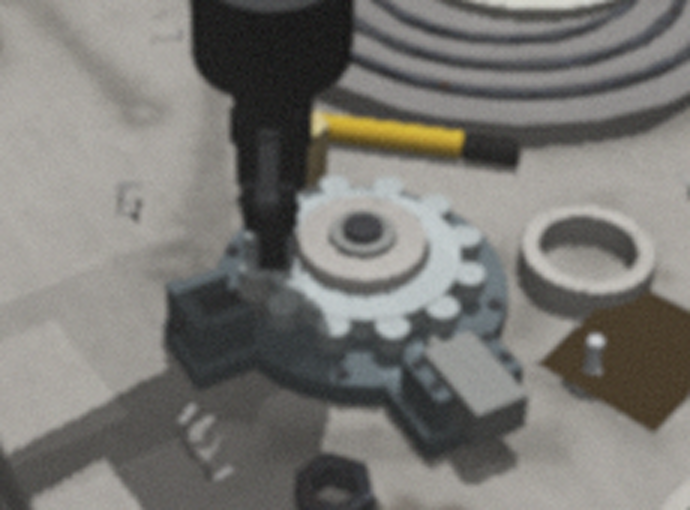

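The shut fingertips (crop ~275,265) stand just behind the lug, clear of disc and roller. Next I advance to contact.

```bash
python3 -m pendant '[[0,2,0,0,0],[0,2,0,0,0],[0,1,0,0,0],[0,0,0,0,0]]'
python3 -m pendant '[[0,1,0,0,0],[0,0,0,0,0]]'
python3 -m pendant '[[0,1,0,0,0],[0,0,0,0,0]]'
python3 -m pendant '[[0,1,0,0,0],[0,0,0,0,0]]'
python3 -m pendant '[[0,1,0,0,0],[0,0,0,0,0]]'
```

```text
time: 5.3
tool_pos: [497.6, -161.2, 53.5]
tcp_rot: [180.0, -0.0, 29.7]
ft_force: [-0.3, 0.4, 1.0]
finger_gap: -0.1
time: 5.5
tool_pos: [498.2, -160.7, 53.3]
tcp_rot: [-180.0, 0.0, 29.7]
ft_force: [-0.3, -0.1, 0.5]
finger_gap: -0.1
time: 5.7
tool_pos: [499.1, -160.3, 53.3]
tcp_rot: [180.0, -0.0, 29.7]
ft_force: [0.1, -0.6, -0.3]
finger_gap: 0.3
time: 5.9
tool_pos: [500.0, -159.8, 53.3]
tcp_rot: [180.0, -0.0, 29.7]
ft_force: [-0.2, 0.4, -0.3]
finger_gap: 0.2
time: 6.1
tool_pos: [500.9, -159.3, 53.3]
tcp_rot: [-180.0, -0.0, 29.7]
ft_force: [0.5, -0.2, 0.2]
finger_gap: 0.4
```

```bash

python3 -m pendant '[[0,1,0,0,0],[0,0,0,0,0]]'
python3 -m pendant '[[0,1,0,0,0],[0,0,0,0,0]]'
python3 -m pendant '[[0,1,0,0,0],[0,0,0,0,0]]'
python3 -m pendant '[[0,1,0,0,0],[0,0,0,0,0]]'
```

```text
time: 6.3
tool_pos: [501.7, -158.8, 53.3]
tcp_rot: [180.0, -0.0, 29.7]
ft_force: [-0.4, -0.0, 1.1]
finger_gap: 0.4
time: 6.5
tool_pos: [502.6, -158.3, 53.3]
tcp_rot: [180.0, -0.0, 29.7]
ft_force: [-0.0, -0.4, -0.2]
finger_gap: -0.0
time: 6.7
tool_pos: [503.0, -158.0, 53.2]
tcp_rot: [-180.0, 0.1, 29.7]
ft_force: [-3.4, -1.8, 1.9]
finger_gap: 0.4
time: 6.9
tool_pos: [503.6, -157.6, 53.2]
tcp_rot: [-180.0, 0.1, 29.7]
ft_force: [-5.8, -2.5, 3.7]
finger_gap: -0.6
```

```bash
cat > a.py <<'E'
from h import *
s=r.sense();d=s["tool_pos"][:2]-np.array([541.5,-188.])
print("FINGER ANGLE %.1f radius %.1f |F| %.1f yaw %.1f q6 %.0f"%(142.4-np.degrees(np.arctan2(d[1],d[0])),np.hypot(*d),np.hypot(*s["ft_force"][:2]),s["tcp_rot"][2],s["joint_pos"][5]))
E
python3 -m pendant '[[0,1.6,-0.6,0,2],[0,1.6,-0.6,0,2],[0,1.6,-0.6,0,2],[0,1.6,-0.6,0,2],[0,1.6,-0.6,0,2],[0,1.6,-0.6,0,2]]'; python3 a.py
python3 -m pendant '[[0,1.6,-0.6,0,2],[0,0,0,0,0]]'; python3 a.py
python3 -m pendant '[[0,1.6,-0.6,0,2],[0,0,0,0,0]]'; python3 a.py
```

```text
time: 7.5
tool_pos: [511.1, -149.8, 53.1]
tcp_rot: [-180.0, 0.0, 17.6]
ft_force: [-2.3, -0.5, 1.9]
finger_gap: -0.2
FINGER ANGLE 13.9 radius 48.9 |F| 2.3 yaw 17.6 q6 -39
time: 7.7
tool_pos: [513.0, -148.7, 53.2]
tcp_rot: [-180.0, -0.0, 15.7]
ft_force: [0.2, 0.1, 0.1]
finger_gap: -0.4
FINGER ANGLE 16.5 radius 48.5 |F| 0.2 yaw 15.7 q6 -37
time: 7.9
tool_pos: [514.5, -147.9, 53.4]
tcp_rot: [180.0, -0.0, 13.7]
ft_force: [-0.5, 0.6, 0.3]
finger_gap: -0.2
FINGER ANGLE 18.4 radius 48.3 |F| 0.8 yaw 13.7 q6 -35
```

```bash
cat > l.py <<'E'
from h import *
import sys
for n in("top","scene"):
    p,W=cloud(n);z=W[...,2];d=W[...,:2]-np.array([541.5,-188.]);rr=np.hypot(d[...,0],d[...,1])
    m=(z>58)&(z<76)&(rr>34)&(rr<60);a=np.degrees(np.arctan2(d[...,1],d[...,0]))[m]
    print(n,m.sum(),np.histogram(119.7-a,bins=np.arange(-60,180,10))[0])
if len(sys.argv)>1: cv2.imwrite(f"pics/{sys.argv[1]}.png",cv2.resize(p[170:340,190:420],(690,510),interpolation=cv2.INTER_CUBIC))
E
python3 l.py
python3 -m pendant '[[0,1.6,-0.6,0,2],[0,1.6,-0.6,0,2],[0,1.6,-0.6,0,2],[0,1.6,-0.6,0,2],[0,1.6,-0.6,0,2],[0,0,0,0,0]]'; python3 a.py
python3 -m pendant '[[0,1.6,-0.6,0,2],[0,1.6,-0.6,0,2],[0,0,0,0,0]]'; python3 a.py
python3 -m pendant '[[0,1.6,-0.6,0,2],[0,1.6,-0.6,0,2],[0,0,0,0,0]]'; python3 a.py
```

```text
top 0 [0 0 0 0 0 0 0 0 0 0 0 0 0 0 0 0 0 0 0 0 0 0 0]
scene 145 [ 0  0  0 24 68 16  0  1 17 19  0  0  0  0  0  0  0  0  0  0  0  0  0]
time: 8.6
tool_pos: [521.7, -143.7, 53.3]
tcp_rot: [180.0, -0.0, 3.7]
ft_force: [-0.5, -0.4, -0.6]
finger_gap: 0.1
FINGER ANGLE 28.4 radius 48.6 |F| 0.7 yaw 3.7 q6 -25
time: 8.9
tool_pos: [523.8, -142.5, 53.2]
tcp_rot: [180.0, 0.1, -0.2]
ft_force: [-5.5, -1.0, 3.8]
finger_gap: 0.2
FINGER ANGLE 31.2 radius 48.8 |F| 5.5 yaw -0.2 q6 -20
time: 9.2
tool_pos: [527.1, -141.2, 53.2]
tcp_rot: [-180.0, 0.1, -4.2]
ft_force: [-5.3, -0.1, 2.9]
finger_gap: -0.1
FINGER ANGLE 35.3 radius 49.0 |F| 5.3 yaw -4.2 q6 -16
```

```bash

python3 -m pendant '[[0,1.6,-0.6,0,2],[0,1.6,-0.6,0,2],[0,1.6,-0.6,0,2],[0,0,0,0,0]]'; python3 a.py
python3 -m pendant '[[0,1.6,-0.6,0,2],[0,0,0,0,0]]'; python3 a.py
python3 -m pendant '[[0,1.6,-0.6,0,2],[0,0,0,0,0]]'; python3 a.py
```

```text
time: 9.6
tool_pos: [532.7, -139.7, 53.1]
tcp_rot: [-180.0, 0.0, -10.2]
ft_force: [-2.1, 1.9, 1.7]
finger_gap: -0.1
FINGER ANGLE 42.0 radius 49.1 |F| 2.8 yaw -10.2 q6 -10
time: 9.8
tool_pos: [534.6, -139.5, 53.2]
tcp_rot: [-180.0, -0.0, -12.2]
ft_force: [-0.1, 0.8, 0.5]
finger_gap: -0.1
FINGER ANGLE 44.3 radius 49.0 |F| 0.8 yaw -12.2 q6 -8
time: 10.0
tool_pos: [536.5, -139.5, 53.3]
tcp_rot: [180.0, -0.0, -14.2]
ft_force: [0.0, -0.1, -0.7]
finger_gap: -0.1
FINGER ANGLE 46.6 radius 48.7 |F| 0.1 yaw -14.2 q6 -6
```

```bash
python3 l.py
python3 -m pendant '[[0,1.6,-0.6,0,2],[0,1.6,-0.6,0,2],[0,1.6,-0.6,0,2],[0,1.6,-0.6,0,2],[0,1.6,-0.6,0,2],[0,0,0,0,0]]'; python3 a.py
python3 -m pendant '[[0,1.6,-0.6,0,2],[0,1.6,-0.6,0,2],[0,1.6,-0.6,0,2],[0,0,0,0,0]]'; python3 a.py
python3 -m pendant '[[0,1.6,-0.6,0,2],[0,1.6,-0.6,0,2],[0,1.6,-0.6,0,2],[0,0,0,0,0]]'; python3 a.py
```

```text
top 0 [0 0 0 0 0 0 0 0 0 0 0 0 0 0 0 0 0 0 0 0 0 0 0]
scene 187 [ 0  0  0  0  0  0 65 39 11 21 30 21  0  0  0  0  0  0  0  0  0  0  0]
time: 10.7
tool_pos: [545.1, -139.2, 53.4]
tcp_rot: [180.0, -0.0, -24.2]
ft_force: [0.1, -0.1, 0.5]
finger_gap: 0.3
FINGER ANGLE 56.6 radius 48.9 |F| 0.1 yaw -24.2 q6 5
time: 11.1
tool_pos: [548.9, -139.2, 53.1]
tcp_rot: [180.0, 0.1, -30.2]
ft_force: [-4.9, 2.1, 4.5]
finger_gap: -0.1
FINGER ANGLE 61.1 radius 49.4 |F| 5.3 yaw -30.2 q6 11
time: 11.5
tool_pos: [554.3, -140.2, 53.1]
tcp_rot: [180.0, 0.1, -36.2]
ft_force: [-2.1, 2.2, 2.8]
finger_gap: 0.1
FINGER ANGLE 67.4 radius 49.5 |F| 3.1 yaw -36.2 q6 17
```

```bash

python3 -m pendant '[[0,1.6,-0.6,0,2],[0,1.6,-0.6,0,2],[0,0,0,0,0]]'; python3 a.py
python3 -m pendant '[[0,1.6,-0.6,0,2],[0,0,0,0,0]]'; python3 a.py
python3 -m pendant '[[0,1.6,-0.6,0,2],[0,0,0,0,0]]'; python3 a.py; python3 l.py
```

```text
time: 11.8
tool_pos: [558.1, -141.4, 53.1]
tcp_rot: [-180.0, 0.0, -40.2]
ft_force: [-0.9, 2.3, 0.3]
finger_gap: 0.1
FINGER ANGLE 72.0 radius 49.5 |F| 2.5 yaw -40.2 q6 21
time: 12.0
tool_pos: [559.9, -142.2, 53.3]
tcp_rot: [-180.0, -0.0, -42.2]
ft_force: [0.1, 0.6, 0.3]
finger_gap: 0.4
FINGER ANGLE 74.3 radius 49.3 |F| 0.6 yaw -42.2 q6 23
time: 12.2
tool_pos: [561.7, -143.2, 53.5]
tcp_rot: [-180.0, -0.1, -44.2]
ft_force: [-0.2, 0.9, 1.0]
finger_gap: -0.0
FINGER ANGLE 76.6 radius 49.2 |F| 0.9 yaw -44.2 q6 25
top 0 [0 0 0 0 0 0 0 0 0 0 0 0 0 0 0 0 0 0 0 0 0 0 0]
scene 242 [ 0  0  0  0  0  0  0  0  0 57 37 26 32 49 41  0  0  0  0  0  0  0  0]
```

```bash

python3 -m pendant '[[0,1.6,-0.6,0,2],[0,1.6,-0.6,0,2],[0,0,0,0,0]]'; python3 a.py
python3 -m pendant '[[0,1.6,-0.6,0,2],[0,1.6,-0.6,0,2],[0,0,0,0,0]]'; python3 a.py;python3 l.py s2
python3 -m pendant '[[0,1.6,-0.6,0,2],[0,0,0,0,0]]'; python3 a.py
python3 -m pendant '[[0,1.6,-0.6,0,2],[0,0,0,0,0]]'; python3 a.py
```

```text
time: 12.6
tool_pos: [564.6, -144.5, 53.4]
tcp_rot: [-180.0, -0.0, -48.2]
ft_force: [-0.0, 0.6, 0.1]
finger_gap: -0.1
FINGER ANGLE 80.4 radius 49.3 |F| 0.6 yaw -48.2 q6 29
time: 12.9
tool_pos: [567.5, -146.0, 53.4]
tcp_rot: [-180.0, -0.0, -52.2]
ft_force: [-0.2, -0.5, 0.4]
finger_gap: -0.3
FINGER ANGLE 84.2 radius 49.4 |F| 0.5 yaw -52.2 q6 33
top 0 [0 0 0 0 0 0 0 0 0 0 0 0 0 0 0 0 0 0 0 0 0 0 0]
scene 250 [ 0  0  0  0  0  0  0  0  0  0 71 37 24 22 60 36  0  0  0  0  0  0  0]
time: 13.2
tool_pos: [568.9, -146.8, 53.3]
tcp_rot: [-180.0, -0.0, -54.2]
ft_force: [-0.3, -0.2, 0.1]
finger_gap: 0.0
FINGER ANGLE 86.0 radius 49.5 |F| 0.3 yaw -54.2 q6 35
time: 13.4
tool_pos: [570.4, -147.8, 53.3]
tcp_rot: [-180.0, -0.0, -56.2]
ft_force: [-0.1, 0.2, -0.2]
finger_gap: -0.0
FINGER ANGLE 88.1 radius 49.5 |F| 0.2 yaw -56.2 q6 37
```

View pics/s2.png

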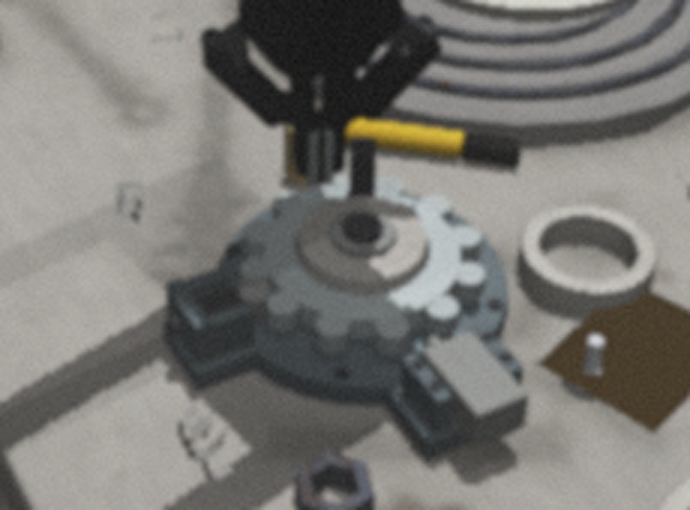

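The lug (crop ~362,165) stands ahead of the fingers with a small gap, which fits the third rest. I'll do the last click carefully.

```bash

python3 -m pendant '[[0,1.6,-0.6,0,2],[0,0,0,0,0]]'; python3 a.py
python3 -m pendant '[[0,1.6,-0.6,0,2],[0,1.6,-0.6,0,2],[0,0,0,0,0]]'; python3 a.py
python3 -m pendant '[[0,1.6,-0.6,0,2],[0,1.6,-0.6,0,2],[0,0,0,0,0]]'; python3 a.py
```

```text
time: 13.6
tool_pos: [571.2, -148.2, 53.2]
tcp_rot: [180.0, 0.1, -58.2]
ft_force: [-2.6, 1.8, 2.6]
finger_gap: -0.1
FINGER ANGLE 89.2 radius 49.7 |F| 3.2 yaw -58.2 q6 39
time: 13.9
tool_pos: [573.9, -150.1, 53.2]
tcp_rot: [180.0, 0.1, -62.2]
ft_force: [-3.3, 3.4, 2.9]
finger_gap: 0.1
FINGER ANGLE 92.9 radius 49.8 |F| 4.8 yaw -62.2 q6 43
time: 14.2
tool_pos: [576.7, -152.7, 53.2]
tcp_rot: [180.0, 0.0, -66.2]
ft_force: [-1.9, 3.2, 1.3]
finger_gap: -0.1
FINGER ANGLE 97.3 radius 49.8 |F| 3.8 yaw -66.2 q6 46
```

```bash

python3 -m pendant '[[0,1.6,-0.6,0,2],[0,1.6,-0.6,0,2],[0,0,0,0,0]]'; python3 a.py
python3 -m pendant '[[0,1.6,-0.6,0,2],[0,0,0,0,0]]'; python3 a.py
python3 -m pendant '[[0,1.6,-0.6,0,2],[0,0,0,0,0]]'; python3 a.py; python3 l.py s3
```

```text
time: 14.5
tool_pos: [579.3, -155.7, 53.3]
tcp_rot: [-180.0, -0.0, -70.2]
ft_force: [-0.7, 1.5, -0.6]
finger_gap: 0.2
FINGER ANGLE 101.9 radius 49.7 |F| 1.6 yaw -70.2 q6 50
time: 14.7
tool_pos: [580.5, -157.3, 53.4]
tcp_rot: [-180.0, -0.0, -72.2]
ft_force: [0.3, 0.3, -0.3]
finger_gap: -0.0
FINGER ANGLE 104.2 radius 49.7 |F| 0.4 yaw -72.2 q6 52
time: 14.9
tool_pos: [581.6, -158.7, 53.4]
tcp_rot: [-180.0, -0.0, -74.2]
ft_force: [-0.4, 0.8, -0.5]
finger_gap: 0.2
FINGER ANGLE 106.2 radius 49.7 |F| 0.9 yaw -74.2 q6 54
top 0 [0 0 0 0 0 0 0 0 0 0 0 0 0 0 0 0 0 0 0 0 0 0 0]
scene 271 [ 0  0  0  0  0  0  0  0  0  0  0  0 46 42 33 27  7 53 63  0  0  0  0]
```

View pics/s3.png

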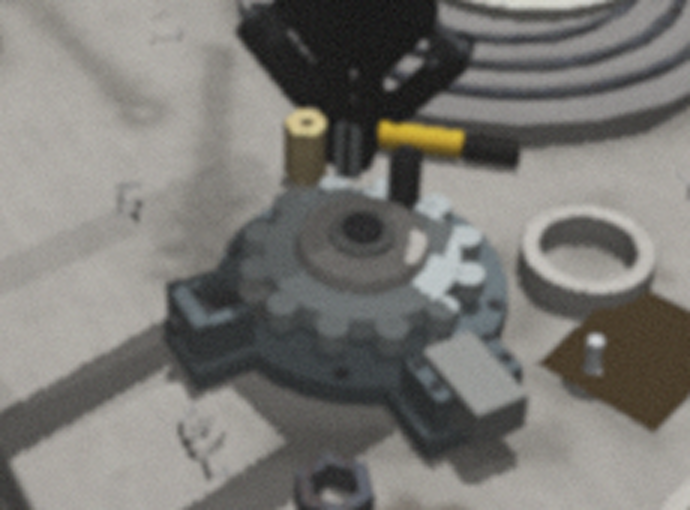

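Four clicks done: the lug (405,175) is well ahead of the finger. Retreat upward and move to the bolt.

```bash

python3 -m pendant '[[0,-1,0,0,0],[0,0,0,-20,0],[0,0,0,-40,0],[0,0,0,-40,0],[0,0,0,0,7.6],[0,0,0,0,7.6],[0,0,0,0,7.6],[0,0,0,0,7.6],[0,0,0,0,7.6],[0,0,0,0,7.8]]'
python3 -m pendant '[[0,34,3.3,0,0],[0,34,3.3,0,0],[0,34,3.3,0,0],[0,34,3.3,0,0],[0,34,3.3,0,0],[0,35,3.3,0,0],[0,0,0,0,0],[0,0,0,0,0]]'
python3 - <<'E'
from h import *
W=np.nanmedian([cloud("top","t2")[1] for _ in range(3)],0);z=W[...,2];c=np.array([541.5,-188.]);d=W[...,:2]-c
t=np.radians(-30);L=d@np.array([[np.cos(t),-np.sin(t)],[np.sin(t),np.cos(t)]])
m=(z>60)&(z<80)&(np.hypot(*L.transpose(2,0,1))<60)
print("lug",m.sum(),np.median(W[m],0),"cw",119.7-np.degrees(np.arctan2(*np.median(d[m],0)[::-1])))
b=(z>39.8)&(z<47)&(L[...,1]<-100)&(L[...,1]>-145)&(abs(L[...,0])<30);print("bolt",b.sum(),L[b].mean(0),L[b].min(0),L[b].max(0))
E
```

```text
time: 16.0
tool_pos: [581.0, -157.3, 153.3]
tcp_rot: [180.0, -0.0, -120.3]
ft_force: [0.4, 0.1, 0.6]
finger_gap: 0.1
time: 16.8
tool_pos: [460.9, -325.2, 153.3]
tcp_rot: [-180.0, 0.0, -120.2]
ft_force: [0.7, 0.5, 0.0]
finger_gap: -0.1
lug 80 [ 586.7132935  -188.74793638   70.26010948] cw 120.64772325539077
bolt 270 [   0.56661305 -116.12066356] [ -21.57705004 -131.92419966] [  20.41611601 -100.05129607]
```

```bash

python3 -m pendant '[[0,0,-1.5,30,0],[0,0,0,40,0],[0,0,0,30,0],[0,0,0,15,0],[0,0,0,14,0],[0,0,0,0,0]]'
python3 -m pendant '[[0,-3,0,0,0],[0,-3,0,0,0],[0,-3,0,0,0],[0,-2,0,0,0],[0,-2,0,0,0],[0,0,0,0,0]]'
python3 -m pendant '[[0,-2,0,0,0],[0,0,0,0,0]]'
python3 -m pendant '[[0,-1,0,0,0],[0,-1,0,0,0],[0,0,0,0,0]]'
python3 -m pendant '[[0,-1,0,0,0],[0,-1,0,0,0],[0,-1,0,0,0],[0,-1,0,0,0],[0,0,0,0,0]]'
python3 -m pendant '[[0,-1,0,0,0],[0,-1,0,0,0],[0,-1,0,0,0],[0,-1,0,0,0],[0,0,0,0,0]]'
```

```text
time: 17.55
tool_pos: [462.2, -324.5, 22.9]
tcp_rot: [179.9, 0.0, -120.0]
ft_force: [-0.3, 0.9, 0.1]
finger_gap: -0.1
time: 18.15
tool_pos: [469.3, -314.1, 24.5]
tcp_rot: [-180.0, 0.0, -120.1]
ft_force: [0.3, -0.5, 0.2]
finger_gap: 0.0
time: 18.35
tool_pos: [470.1, -312.6, 24.4]
tcp_rot: [-180.0, -0.0, -120.1]
ft_force: [0.4, -0.6, 0.8]
finger_gap: -0.2
time: 18.65
tool_pos: [471.0, -310.9, 24.3]
tcp_rot: [-180.0, -0.0, -120.1]
ft_force: [-0.9, -1.7, 1.2]
finger_gap: 0.1
time: 19.15
tool_pos: [473.2, -307.2, 24.3]
tcp_rot: [-180.0, 0.0, -120.1]
ft_force: [-0.8, -1.9, 1.5]
finger_gap: 0.2
time: 19.65
tool_pos: [475.2, -303.7, 24.3]
tcp_rot: [-180.0, 0.0, -120.1]
ft_force: [-0.9, -1.8, 1.0]
finger_gap: 0.1
```

```bash

python3 -m pendant '[[0,-1,0,0,0],[0,-1,0,0,0],[0,-1,0,0,0],[0,-1,0,0,0],[0,0,0,0,0]]'
python3 -m pendant '[[0,-1,0,0,0],[0,0,0,0,0]]'
python3 -m pendant '[[0,-1,0,0,0],[0,0,0,0,0]]'
python3 -m pendant '[[0,-1,0,0,0],[0,0,0,0,0]]'
```

```text
time: 20.15
tool_pos: [477.2, -300.3, 24.3]
tcp_rot: [-180.0, 0.0, -120.1]
ft_force: [0.4, -1.9, 0.4]
finger_gap: 0.3
time: 20.35
tool_pos: [477.6, -299.5, 24.3]
tcp_rot: [180.0, 0.0, -120.1]
ft_force: [-0.9, -1.7, 1.9]
finger_gap: -0.1
time: 20.55
tool_pos: [477.8, -299.2, 24.3]
tcp_rot: [180.0, -0.1, -120.1]
ft_force: [-2.3, -4.8, 0.9]
finger_gap: 0.1
time: 20.75
tool_pos: [477.9, -299.0, 24.4]
tcp_rot: [-180.0, -0.1, -120.1]
ft_force: [-5.2, -7.3, 1.3]
finger_gap: 0.4
```

```bash

python3 -m pendant '[[0,-1,0,0,0],[0,-1,0,0,0],[0,0,0,0,0],[0,0,0,0,0]]'
python3 -m pendant '[[0,2,0,0,0],[0,6,0,0,0],[0,10,0,0,0],[0,10,0,0,0],[0,10,0,0,0],[0,0,0,-40,0],[0,0,0,-50,0],[0,0,0,-40,0],[0,0,0,0,0]]'
python3 - <<'E'
from h import *
for i in range(1):
    Ws=[cloud("top","t3")[1] for _ in range(3)]
W=np.nanmedian(Ws,0);z=W[...,2];c=np.array([541.5,-188.]);d=W[...,:2]-c
t=np.radians(-30);L=d@np.array([[np.cos(t),-np.sin(t)],[np.sin(t),np.cos(t)]])
m=(z>60)&(z<80)&(np.hypot(*L.transpose(2,0,1))<60)
print("lug",m.sum(),np.median(W[m],0),"cw",119.7-np.degrees(np.arctan2(*np.median(d[m],0)[::-1])))
b=(z>30)&(z<47)&(L[...,1]<-100)&(L[...,1]>-145)&(abs(L[...,0])<11);print("bolt",b.sum(),L[b].min(0),L[b].max(0))
b=(z>30)&(z<47)&(L[...,1]<-100)&(L[...,1]>-145)&(abs(L[...,0])>17)&(abs(L[...,0])<24);print("cheeks",b.sum(),L[b].min(0),L[b].max(0))
for q in("hex_standoff","thumb_screw_1","spindle_nut","knurled_ring","marker"):
    print(q,[(round(h["score"],2),[round(v) for v in h["at"]]) for h in optics.search_frame("top",q)[:2]])
p,_=cloud("scene");o=np.hstack([cv2.resize(x,(400,342),interpolation=cv2.INTER_CUBIC) for x in(cv2.imread("pics/t3.png")[150:270,260:400],p[205:340,230:388])])
cv2.imwrite("pics/f.png",cv2.convertScaleAbs(o,alpha=1.4))
E
```

```text
time: 21.15
tool_pos: [478.0, -298.9, 24.4]
tcp_rot: [-180.0, -0.3, -120.1]
ft_force: [-9.8, -13.7, 1.8]
finger_gap: -0.2
time: 22.05
tool_pos: [463.6, -332.4, 162.2]
tcp_rot: [-179.3, -0.1, -120.1]
ft_force: [0.5, -1.3, 0.6]
finger_gap: -0.1
lug 81 [ 587.12038109 -188.54389809   70.30548212] cw 120.38306287995093
bolt 117 [ -10.84297327 -116.24968378] [  10.71727453 -100.25031578]
cheeks 70 [ -23.903898   -114.52569331] [  23.99357139 -100.04021712]
hex_standoff [(0.61, [618, -98, 38])]
thumb_screw_1 [(0.73, [555, -312, 6])]
spindle_nut [(0.75, [408, -245, 18])]
knurled_ring [(0.77, [625, -280, 18])]
marker [(0.59, [675, -142, 16])]
```

View pics/f.png

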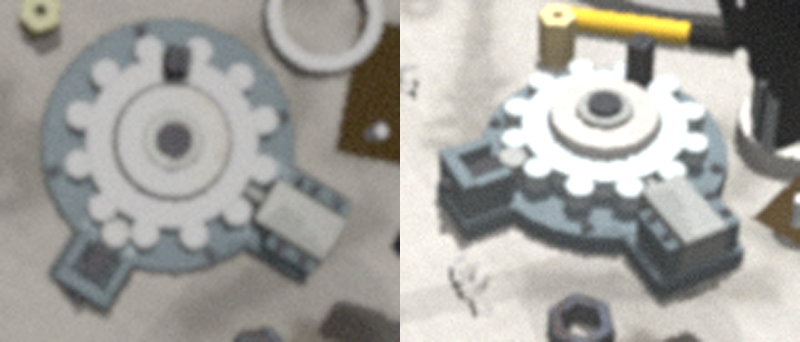

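The dial rests at 120° with the lug at (177,62), and the bolt is home: outer end at 116.2 mm, cheeks at 114.5 mm. The loose things have not moved.

```bash
python3 -m pendant '[[0,0,0,0,0],[0,0,0,0,0],[0,0,0,0,0]]'; python3 -c "
from bench import hand_in
print(hand_in())"
```

```text
time: 22.8
tool_pos: [460.6, -329.0, 154.2]
tcp_rot: [180.0, -0.0, -120.1]
ft_force: [-0.6, 0.2, -0.1]
finger_gap: 0.3
the job is handed in; nothing more can be done
None
```

I pushed the lug clockwise through exactly four clicks with the shut fingertips on its counter-clockwise face, then pushed the lock bolt home. The job is handed in at about 23 s of the 67 s allowed.

- **Dial:** the top camera puts the lug 120.4° clockwise of its start, measured after the bolt was pushed (120.6° just before). Both are within measuring error of 120°.
- **Bolt:** its outer end is 116.2 mm from the axis (116 mm is home), about 2 mm proud of the cheeks. It came to a firm stop at about 17 N, the highest force reading in the job.
- **Loose things:** all five were found within about 3 mm of where they started, which is within the detector's accuracy.
- **Robot:** the arm ended clear of everything, with close to zero force on the wrist.

One rough check was unclear. After the third click, the scene camera's coarse angle reading for the lug was ambiguous. A close-up picture and the later contact at about 89° settled it as the third rest. No final check failed.

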